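# Reload the solder stand

### The arm

A 6-joint arm with a two-finger parallel gripper is mounted at the origin on the work surface. World frame = base frame: x ahead of the robot, y to its left, z up, the work surface at z = 0. Lengths are in mm, angles in rad, forces in N, time in s.
With the tool pointing down it reaches from about 325 to 850 mm from the base axis. Payload 4.4 kg.
Tool frame: the origin (TCP) lies at the very end of the fingers, on their centre line; the grasp point (between the pads) lies 19 mm behind it; z points along the fingers, y is the line along which they close (so a half turn about z gives the same grasp; the last joint's range is limited). The gripper opens to 94 mm and grips with 3 to 60 N. Pads are 16 mm wide; open, the fingers measure 119 mm over their backs; the gripper's body (75 mm by 177 mm) begins 78 mm behind the grasp point.
Start: joints at [-1.337, 0.207, 1.542, -0, 1.393, -0.15], TCP at [215.295, -533.174, 175.147] pointing down, gripper open.
Joint ranges: [-2.73, 2.73], [-0.86, 2.22], [0.23, 2.46], [-1.11, 4.25], [0.08, 2.63], [-2.82, 2.82]. Speed limits (rad/s): [2.79, 2.79, 3.14, 3.14, 3.14, 3.14].

### API

Orientations are given as a unit quaternion [x, y, z, w].
In Python, from workcell import * gives the robot as it stands. The module is installed in compiled form; this text tells all that it offers.
- The arm moves only by the tool send_rows, never from a script. Its argument "commands" is a list of rows, each a list of 3 entries, a list of its own where there are three numbers: the turn, a rotation vector about the world's x, y, z scaled (see below), then the shift along the world's x, y, z scaled (see below), then the opening, from 0 (shut) to 1 (fully open). In form: [[[ax, ay, az], [tx, ty, tz], jaw], ...]. A call has 1 to 12 rows; each row shifts and turns the commanded pose from where the row before left it; what a row does not reach is not made up. The controller multiplies each number of a shift by 3 cm and each number of a turn by 6 degrees. A row lasts 1/12 s, in which the tool goes at most 41.7 mm and 7.16 degrees, less where a joint would pass 70% of its speed; a pose out of reach is approached as far as the arm can. A call with a number of a shift or a turn outside -1 to 1 is refused whole. A call with a gripper value outside its range is refused whole. The fingers move at their own pace and stop on an object; "newtons" is the grip in N (left out, the last holds). Time passes only in rows, so rows that do not move let the fingers close. It gives the time, the measured TCP pose, the force, the opening and the grip force at its end, in the units of the state.
- read_state(): the state, without advancing time (a new reading comes with each control period).
- grab_frame(name): name is "scene" or "top"; returns a dict with "img" (480x640x3 uint8, red, green, blue), "range_z" (480x640 float32, mm along the optical axis (not along the pixel's ray), 0 where there is no reading), "camera_matrix" (3x3 intrinsics, pixels), "k1" (the pictures are not rectified: a ray, as slopes to the right and down, at radius r is drawn at 1 + k1 r^2 times it, then the intrinsics apply), "xyz" and "attitude" of the camera in the world. Camera axes: x right, y up, looking along -z (the intrinsics and any distortion apply to the point x, -y, -z); pixel columns grow to the right and rows downward; lengths in mm; the calibration is good to about 2 mm. A picture is of the moment at which its call begins.
- hand_in(): hands the job in; it is judged then, once.
The state is a dict: "time_s": time; "joints": joint angles; "joint_velocities": joint speeds; "effort": joint torques, N m; "tool_pos": TCP position; "tcp_rot": TCP orientation; "ft_force": force on the tool from outside, world axes, zero at the start; "ft_torque": the same for the moment, N m; "opening": finger opening in mm; "finger_force": force on a finger pad.
Only numpy, scipy, OpenCV 4.12 (cv2) and the standard library are available. Lean on these libraries where they do the work, as an engineer would, in place of code of your own. Each camera call takes 0.05 s, during which the arm holds its last target. There are 200 camera calls.

### The job

The solder stand has run out. Take the red saddle-shaped empty marker off its spindle and hang it over the bar of the steel rail, one leg on either side; then take the blue-flanged solder spool off its sloping rack and lower it gently over the spindle until it lies flat on the stand's base before letting go. Leave the yellow spool and the other tools and containers where they are.

Things in the scene. Friction and masses are not known exactly. Their poses are not given: they have to be found in the camera images.
- spool: Solder spool: cylinder 54 mm diameter, 46 mm long, blue flanges, silvery sleeve nearly flush (grip anywhere outside), 22 mm bore right through, 0.17-0.35 kg. Origin: centre of the face on the rack; z along its axis, away from that face. At the start on one of the rack's two stub pegs, axis leaning 32 degrees from vertical, top towards the robot. Either face may go down on the stand.
- spool_center (a point): Middle of the spool on its axis, 23 mm from either face.
- rack: Fixed grey rack, 100 x 250 mm; top plate slopes 32 degrees, low edge towards the robot (rack -x), high edge 84 mm up. Origin under its centre, on the table, x to the high side, y along it. Two aluminium stub pegs (16 mm diameter, 13 mm long) square to the plate, rooted at (0, +62, 60) and (0, -62, 60) mm: one carries the blue spool, the other the yellow.
- stand: Fixed stand: dark round base, 90 mm diameter, 10 mm thick, with an upright aluminium spindle 16 mm in diameter at its centre, rising 56 mm above the base (top 66 mm above the table); the top 8 mm taper to 8 mm diameter. Origin under the base's centre on the table, z up along the spindle.
- spindle_tip (a point): Top centre of the spindle, 66 mm above the table.
- marker: Red plastic upside-down U, 50-85 g: two legs 5 mm thick, 26 mm wide, 70 mm long, 28 mm apart inside, joined on top by a 6 mm thick bridge (38 x 26 mm, white stripe). Origin midway between the legs' feet, z up, x from leg to leg (38 mm wide outside). At the start it stands on the stand's base straddling the spindle; lift it 60 mm or more to clear it.
- marker_seat (a point): Middle of the underside of the marker's bridge, 70 mm above its origin; this rests on the bar when it hangs.
- rail_mid (a point): Middle of the axis of the rail's horizontal steel bar, 150 mm above the table; the bar is 12 mm in diameter and 180 mm long between two posts, along this point's y axis. Fixed.
- spare: Bystander: a spool of the same size with yellow flanges and a copper sleeve, on the rack's other peg, 124 mm from the blue one. Stays.
- driver1: Bystander: screwdriver with a blue handle, 190 mm, lying near the robot.
- driver2: Bystander: screwdriver with a blue handle, 190 mm, lying beyond the rack.
- brush: Bystander: brush with a black handle and flat grey head, 180 mm, lying in front of the rail.
- jar: Bystander: amber jar, 44 mm in diameter, 50 mm high.
- tin: Bystander: round metal tin, 50 mm in diameter, 30 mm high, in front of the rack.
- pliers: Bystander: pliers with red grips, about 140 mm, lying beyond the stand.
Not all that is in view belongs to the job. Leave any pink or turquoise look-alike of the spool alone.

How it is judged (in metres and radians):
On the way, in this order (a step that is already met when the one before it is completed fails the run):
1. the marker hangs released over the rail's bar, one leg on either side (x of marker_seat in the frame of rail_mid between -0.014 and 0.014 m and y of marker_seat in the frame of rail_mid between -0.075 and 0.075 m and z of marker_seat in the frame of rail_mid between 0.001 and 0.011 m and angle between marker's own z axis and vertical below 0.3 rad and linear speed of marker below 0.03 m/s and contact force between the fingers and marker below 0.1 N), for 0.2 s.
2. the blue spool sits flat on the stand's base over the spindle, released (horizontal distance between spool_center and stand below 0.006 m and z of spool_center in the frame of stand between 0.028 and 0.036 m and angle between the z axis of spool and the z axis of stand, either way round below 0.07 rad and linear speed of spool below 0.02 m/s and contact force between the fingers and spool below 0.1 N), for 0.2 s.
At the end, for the whole second after the job is handed in: Marker hangs released over the bar: bridge underside 1-11 mm above the bar axis, within 14 mm sideways, 75 mm of mid-bar, tilt < 0.3 rad. Blue spool released at rest on the stand: middle within 6 mm of the spindle axis, 28-36 mm above the table, axes within 0.07 rad (all of step 1 and all of step 2); the robot touches nothing.
It fails at once if a bystander is moved by more than 30 mm (distance of any of spare, driver1, driver2, brush, jar, tin, pliers from where it was at the start of the episode above 0.03 m).
It fails at once if the spool is dropped down the spindle (faster than 0.45 m/s on it) (horizontal distance between spool_center and stand below 0.008 m and z of spool_center in the frame of stand below 0.08 m and linear speed of spool above 0.45 m/s).
It also fails if it takes over 64 s, if anything falls off the work surface, if the arm or the gripper's body presses on something with over 40 N, if the wrist force passes 120 N, or if a joint passes its speed limit or range.

## Working session

There is one attempt and no reset: what is moved stays moved. The work goes in short steps, Python scripts to look and compute and a tool call to move; the robot and the scene stay as the last step left them, time stands still between calls to the robot, and variables do not carry over. Pictures are saved under pics/ and viewed, at most 10 in all, crops included, and the job is handed in when it is done.

Besides the shell and the picture viewer there is one more tool, called after "Call:" as name(argument=value, ...), one argument or row to a line, values as JSON. send_rows: Moves the arm, as the interface text tells. Its arguments: {"type":"object","properties":{"commands":{"type":"array"},"newtons":{"type":"number"}},"required":["commands"]}

```bash
mkdir -p pics
cat > h.py <<'E'
from workcell import *
import numpy as np, cv2
from scipy.spatial.transform import Rotation as R
def snap(name):
    f=grab_frame(name); np.savez('f_'+name+'.npz',**{k:np.array(v) for k,v in f.items()}); return f
def load(name): return dict(np.load('f_'+name+'.npz'))
def rays(f,uv):
    uv=np.asarray(uv,float).reshape(-1,2); K=f['camera_matrix']; s=(uv-[K[0,2],K[1,2]])/[K[0,0],K[1,1]]
    q=s.copy()
    for _ in range(20): q=s/(1+float(f['k1'])*(q**2).sum(1,keepdims=True))
    d=np.c_[q[:,0],-q[:,1],-np.ones(len(q))]
    return d
def pose(f):
    a=np.asarray(f['attitude']); 
    return np.asarray(f['xyz'],float),(R.from_quat(a).as_matrix() if a.size==4 else a.reshape(3,3))
def plane(f,uv,z):
    o,M=pose(f); d=rays(f,uv)@M.T; return o+d*((z-o[2])/d[:,2])[:,None]
def depth(f,uv):
    o,M=pose(f); uv=np.asarray(uv,int).reshape(-1,2); r=f['range_z'][uv[:,1],uv[:,0]]; return o+(rays(f,uv)*r[:,None])@M.T
def cloud(f):
    v,u=np.mgrid[0:480,0:640]; return depth(f,np.c_[u.ravel(),v.ravel()]).reshape(480,640,3)
E
python3 - <<'E'
from h import *
for n in ('scene','top'):
    f=snap(n); cv2.imwrite(f'pics/{n}0.png',f['img'][:,:,::-1]); print(n,f['xyz'],f['attitude'],f['camera_matrix'],f['k1'],(f['range_z']>0).mean())
print(read_state())
E
```

```text
scene [ 930.19007193 -558.70861207  628.4500599 ] [0.43177392 0.13475242 0.26913107 0.85028321] [[520.39179676   0.         314.63984079]
 [  0.         520.39179676 231.54909893]
 [  0.           0.           1.        ]] -0.09355199915953134 0.9958919270833333
top [405.33275716 -13.17897089 959.47174538] [-0.07795716  0.06199189  0.70946588 -0.69766601] [[500.01041011   0.         320.73014473]
 [  0.         500.01041011 241.55540025]
 [  0.           0.           1.        ]] -0.04339942856275084 0.9959505208333334
{'time_s': 0.1, 'joints': array([-1.33752159e+00,  2.07359852e-01,  1.54283761e+00, -1.21872738e-05,
        1.39353685e+00, -1.50467346e-01]), 'joint_velocities': array([-0.00245048, -0.00327455, -0.00307016, -0.00086471,  0.00066279,
        0.00011961]), 'effort': array([-5.70153631e-06, -3.71859455e+01, -2.82294828e+01,  6.99891709e-02,
        3.10639688e-02, -5.41832469e-05]), 'tool_pos': array([ 215.08566323, -532.36673855,  174.08022103]), 'tcp_rot': array([ 9.81648385e-01,  1.90696885e-01, -5.03154828e-05, -1.06966335e-03]), 'ft_force': array([ 0.98442728,  0.27236882, -0.09433923]), 'ft_torque': array([ 0.02266145, -0.00550471,  0.0011679 ]), 'finger_force': 0.0, 'opening': 93.72246089112065}
```

View pics/scene0.png

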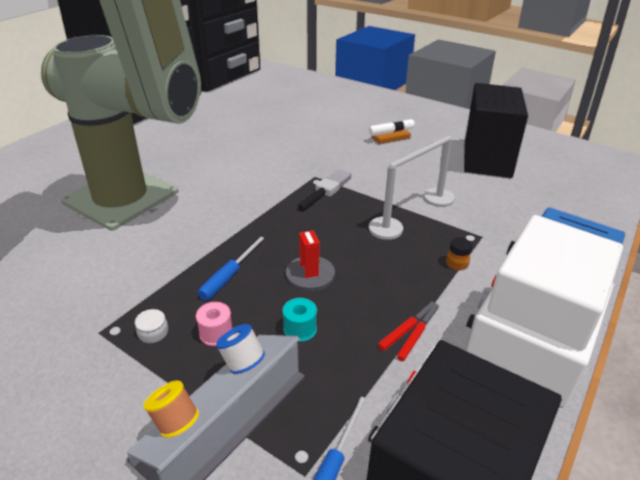

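View pics/top0.png

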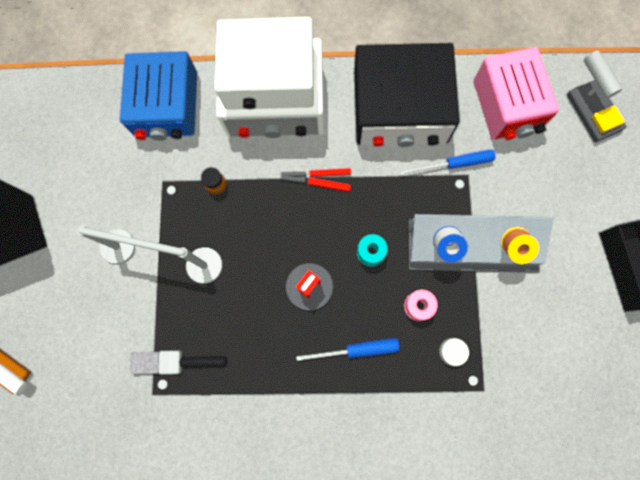

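The top view shows the red marker with its white stripe at (308,284) on the dark base at (309,287). The rail bar runs from (185,252) to (82,232), and the rack is around (480,242).

Spool candidates in the top view:
- **(451,244):** blue flanges and a silvery sleeve, on the rack. This fits the description.
- **(520,245):** yellow flanges, so it is the spare.
- **(372,250):** turquoise look-alike standing on the mat.
- **(421,305):** pink look-alike standing on the mat.

I'll confirm the blue one in a crop and measure it.

```bash
cat > m.py <<'E'
from h import *
for n in ('top','scene'):
    f=load(n); im=f['img']; hsv=cv2.cvtColor(im,cv2.COLOR_RGB2HSV); C=cloud(f); print('==',n)
    H,S,V=[hsv[:,:,i].astype(int) for i in range(3)]
    X,Y,Z=C[...,0],C[...,1],C[...,2]
    red=((H<8)|(H>172))&(S>150)&(V>80)
    win=np.zeros_like(red)
    if n=='top': win[255:315,285:335]=1
    else: win[220:290,285:335]=1
    mk=win&((red)|((V>180)&(S<60)))
    top=mk&(Z>70)
    p=C[top]; print('marker z pct',np.percentile(p[:,2],[50,90,98]), 'n',len(p))
    t=p[p[:,2]>np.percentile(p[:,2],98)-5]; r=cv2.minAreaRect(t[:,:2].astype(np.float32)); print('marker top',t.mean(0),r, cv2.boxPoints(r).round(1).tolist())
    blue=(H>100)&(H<125)&(S>120)
    w2=np.zeros_like(red)
    if n=='top': w2[222:268,425:475]=1
    else: w2[320:375,212:270]=1
    b=C[blue&w2]; b=b[b[:,2]>40]; print('blue',len(b),b.mean(0),b.min(0),b.max(0))
    # rack plate
    w3=np.zeros_like(red)
    if n=='top': w3[210:275,405:555]=1
    else: w3[335:480,125:300]=1
    g=C[w3&(S<60)&(Z>25)&(Z<95)]
    # ransac plane
    rng=np.random.default_rng(0);best=0
    for _ in range(500):
        a=g[rng.choice(len(g),3,False)];nn=np.cross(a[1]-a[0],a[2]-a[0]);l=np.linalg.norm(nn)
        if l<100: continue
        nn/=l; 
        if nn[2]<0: nn=-nn
        if abs(np.degrees(np.arccos(nn[2]))-32)>6: continue
        k=abs((g-a[0])@nn)<2
        if k.sum()>best: best=k.sum();K=k
    q=g[K];c=q.mean(0);nn=np.linalg.svd(q-c)[2][2];nn*=np.sign(nn[2])
    print('plate n',nn,'tilt',np.degrees(np.arccos(nn[2])),'az',np.degrees(np.arctan2(nn[1],nn[0])),best,c)
    r=cv2.minAreaRect(q[:,:2].astype(np.float32));print('plate rect',r,cv2.boxPoints(r).round(1).tolist(),q[:,2].min(),q[:,2].max())
    # spool top faces: blue/yellow points furthest along n
    ye=(H>20)&(H<35)&(S>150)&w3&(Z>40)
    for nm,pp in (('blue',b),('yellow',C[ye])):
        h=(pp-c)@nn; tt=pp[(h>40)&(h<52)]; 
        e=np.linalg.svd(np.eye(3)-np.outer(nn,nn))[2][:2]
        (cx,cy),rr=cv2.minEnclosingCircle(((tt-c)@e.T).astype(np.float32)); cc=c+cx*e[0]+cy*e[1]+np.median((tt-c)@nn)*nn
        print(nm,'top face',cc,'r',rr,'h',np.median((tt-c)@nn),len(tt),'mean',tt.mean(0))
    # rail bar
    bar=C[(Z>135)&(Z<170)&(X>250)&(X<700)&(Y>50)&(Y<480)]
    print('bar',len(bar),bar.mean(0),bar.min(0),bar.max(0))
    vx=cv2.fitLine(bar[:,:2].astype(np.float32),cv2.DIST_HUBER,0,.01,.01).ravel();s=(bar[:,:2]-vx[2:])@vx[:2];print(vx,s.min(),s.max(),'ends',vx[2:]+s.min()*vx[:2],vx[2:]+s.max()*vx[:2],np.percentile(bar[:,2],[50,90]))
    # stand base
    w4=np.zeros_like(red)
    if n=='top': w4[255:320,275:345]=1
    else: w4[245:295,275:345]=1
    s=C[w4&(Z>5)&(Z<14)&~red]; (cx,cy),rr=cv2.minEnclosingCircle(s[:,:2].astype(np.float32)); print('stand',cx,cy,rr,len(s))
    g=(w4&(V>55)&(S<60)).astype(np.uint8)
    cs=max(cv2.findContours(g,0,1)[0],key=cv2.contourArea).reshape(-1,2); P=plane(f,cs,10)[:,:2]; (cx,cy),rr=cv2.minEnclosingCircle(P.astype(np.float32)); print('stand col',cx,cy,rr)
f=load('top');a=cv2.resize(f['img'][200:330,270:560],None,fx=2.6,fy=2.6,interpolation=cv2.INTER_CUBIC)
cv2.imwrite('pics/crop1.png',a[:,:,::-1])
E
python3 m.py
```

```text
== top
marker z pct [85.43832216 87.53615463 88.67158263] n 297
marker top [508.40769657  29.64896913  89.37042401] ((469.90203857421875, 4.5012664794921875), (127.1904067993164, 41.829742431640625), 33.518001556396484) [[405.29998779296875, -13.199999809265137], [428.3999938964844, -48.099998474121094], [534.5, 22.200000762939453], [511.3999938964844, 57.099998474121094]]
blue 541 [ 562.73362384 -223.77451149  100.20872183] [ 405.33275716 -249.82320636   59.66789844] [585.37414213 -13.17897089 959.47174538]
plate n [-0.5298882   0.01882464  0.84785856] tilt 32.0204874462575 az 177.96538375161785 3454 [ 590.69482063 -282.60499447   63.45096414]
plate rect ((585.7947387695312, -287.36834716796875), (250.6029815673828, 78.52197265625), 87.78617095947266) [[541.7000122070312, -411.1000061035156], [620.2000122070312, -414.1000061035156], [629.9000244140625, -163.6999969482422], [551.4000244140625, -160.60000610351562]] 33.97557816203562 85.75886522677797
blue top face [ 562.64510274 -223.95355367   98.55781921] r 26.739492416381836 h 45.732954264615245 538 mean [ 562.96870966 -224.141603
[... 1615 characters left out ...]
 98.74393409] r 26.52614402770996 h 45.69787914294527 380 mean [ 565.26079241 -226.82991446  100.19422182]
yellow top face [ 558.79045063 -348.12603266   99.13358792] r 27.129030227661133 h 45.67346099815576 614 mean [ 561.38626183 -349.88819925  100.27478119]
bar 489 [574.32155948 311.11106425 150.20241281] [545.41919558 226.63545879 135.16329725] [602.72916564 417.65923325 157.18601857]
[2.3135701e-01 9.7286892e-01 5.7574872e+02 3.1473080e+02] -91.09424896466243 105.71426025812617 ends [554.67342536 226.10804089] [600.20645324 417.57692258] [151.68877504 155.17807268]
stand 507.8984375 29.941255569458008 46.485084533691406 954
stand col 502.5523986816406 37.902618408203125 94.2434310913086
```

View pics/crop1.png

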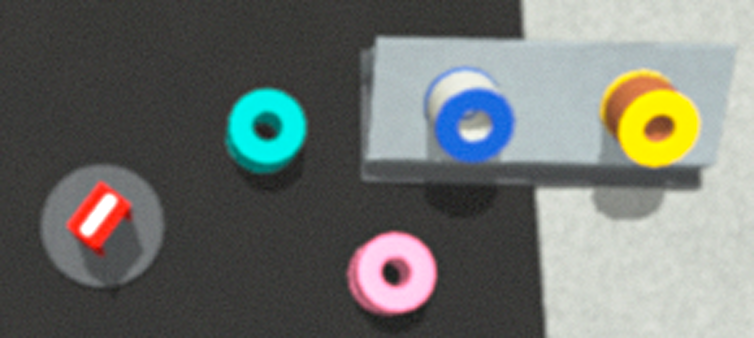

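The crop shows the blue-flanged spool with its silvery sleeve at crop (472,120), which is top (451,246), so it is the one meant. The marker is at crop (100,217), turned diagonally. Next I'll refine the marker, stand and bar.

```bash
cat > m2.py <<'E'
from h import *
for n in ('top','scene'):
    f=load(n); im=f['img']; hsv=cv2.cvtColor(im,cv2.COLOR_RGB2HSV); C=cloud(f); C[f['range_z']<=0]=0; print('==',n)
    H,S,V=[hsv[:,:,i].astype(int) for i in range(3)]; X,Y,Z=C[...,0],C[...,1],C[...,2]
    near=(abs(X-510)<60)&(abs(Y-30)<60)
    t=C[near&(Z>79)&(Z<95)]; print('marker z',np.percentile(t[:,2],[5,50,95]))
    t=t[t[:,2]>82]; r=cv2.minAreaRect(t[:,:2].astype(np.float32)); print('marker',len(t),t.mean(0),r)
    # colour contour of bridge top (red+white, high) cast to z=86
    m=(near&(Z>81)).astype(np.uint8); cs=max(cv2.findContours(m,0,1)[0],key=cv2.contourArea).reshape(-1,2); r=cv2.minAreaRect(plane(f,cs,86)[:,:2].astype(np.float32)); print(' contour',r,cv2.boxPoints(r).round(0).tolist())
    w=near&(Z>78)&(V>170)&(S<90); P=plane(f,np.argwhere(w)[:,::-1],86)[:,:2]; r=cv2.minAreaRect(P.astype(np.float32)); print(' stripe',len(P),P.mean(0),r)
    s=C[near&(Z>7)&(Z<13)]; (cx,cy),rr=cv2.minEnclosingCircle(s[:,:2].astype(np.float32)); print('stand depth',cx,cy,rr)
    g=(near&(V>62)&(S<60)&(Z<20)).astype(np.uint8); cs=max(cv2.findContours(g,0,1)[0],key=cv2.contourArea).reshape(-1,2); P=plane(f,cs,10)[:,:2].astype(np.float32)
    h=cv2.convexHull(P); print('stand col',cv2.fitEllipse(h),cv2.minEnclosingCircle(P))
    # bar, away from posts
    b=C[(Z>143)&(Z<165)&(X>530)&(X<620)&(Y>245)&(Y<400)]
    l=cv2.fitLine(b.astype(np.float32),cv2.DIST_HUBER,0,.01,.01).ravel(); print('bar',len(b),l,'zmed',np.percentile(b[:,2],[10,50,90]))
    a=C[(Z>130)&(Z<165)&(X>530)&(X<620)&(Y>200)&(Y<440)]; s=(a-l[3:])@l[:3]; e=[l[3:]+q*l[:3] for q in (s.min(),s.max())]; print(' ends',e,'mid',np.mean(e,0),'az',np.degrees(np.arctan2(l[1],l[0])))
    # bar axis by colour: bright pixels, ray to z=150
    m=np.zeros(Z.shape,bool); m|=(Z>143)&(Z<165)&(X>530)&(X<620)&(Y>245)&(Y<400)
    P=plane(f,np.argwhere(m)[:,::-1],150)[:,:2]; l=cv2.fitLine(P.astype(np.float32),cv2.DIST_HUBER,0,.01,.01).ravel(); print(' bar z150',l,'x at y=320',l[2]+(320-l[3])*l[0]/l[1])
E
python3 m2.py
```

```text
== top
marker z [83.08250252 85.44627074 88.06450974]
marker 317 [508.52357674  30.17532784  85.53205518] ((508.6653747558594, 30.271404266357422), (26.0485782623291, 37.93974685668945), 52.03903579711914)
 contour ((508.3991394042969, 30.07568359375), (26.014921188354492, 37.91529083251953), 51.62786102294922) [[485.0, 32.0], [515.0, 8.0], [531.0, 29.0], [502.0, 52.0]]
 stripe 93 [508.60779375  29.75789777] ((508.8453674316406, 29.598430633544922), (9.126908302307129, 31.54627227783203), 51.5531120300293)
stand depth 510.40625 31.00901985168457 44.91980743408203
stand col ((511.08416748046875, 30.959304809570312), (92.98052215576172, 94.66490936279297), 164.86184692382812) ((511.8088684082031, 30.831823348999023), 48.00728988647461)
bar 652 [ 2.2374758e-01  9.7464007e-01 -3.7014568e-03  5.7455267e+02
  3.2036719e+02  1.5439188e+02] zmed [151.28836531 154.17776991 156.34052151]
 ends [array([553.0181539 , 226.56324357, 154.74812183]), array([597.36139577, 419.72153465, 154.01455147])] mid [575.18977484 323.14238911 154.38133665] az 77.07066
 bar z150 [2.3001647e-01 9.7318673e-01 5.75
[... 506 characters left out ...]
7.5534892082214355, 30.84206199645996), 52.029850006103516)
stand depth 508.4364013671875 30.549179077148438 45.95330810546875
stand col ((509.17974853515625, 30.38010025024414), (90.48617553710938, 108.55204772949219), 47.865848541259766) ((506.427001953125, 31.280855178833008), 56.19237518310547)
bar 332 [ 2.2712995e-01  9.7381008e-01 -1.0293170e-02  5.7604089e+02
  3.1718610e+02  1.5235037e+02] zmed [147.80552637 152.83192704 155.36737786]
 ends [array([554.83884058, 226.28318913, 153.3112158 ]), array([599.50139784, 417.77201788, 151.28717939])] mid [577.17011921 322.0276035  152.2991976 ] az 76.87113
 bar z150 [2.2321534e-01 9.7476918e-01 5.7456720e+02 3.2333859e+02] x at y=320 573.8027
```

Call:
send_rows(
  commands=[
    [[0,0,0.2],[0.2,0.4,0],1],
    [[0,0,0.4],[0.4,0.78,0],1],
    [[0,0,0.45],[0.45,0.85,0],1],
    [[0,0,0.45],[0.45,0.85,0],1],
    [[0,0,0.45],[0.45,0.85,0],1],
    [[0,0,0.45],[0.45,0.85,0],1],
    [[0,0,0.45],[0.45,0.85,0],1],
    [[0,0,0.45],[0.45,0.85,0],1],
    [[0,0,0.45],[0.45,0.85,0],1],
    [[0,0,0.45],[0.45,0.85,0],1],
    [[0,0,0.45],[0.45,0.85,0],1],
    [[0,0,0.3],[0.45,0.85,0],1],
  ],
  newtons=20,
)

```text
time_s: 1.1
tool_pos: [368.4, -240.3, 174.8]
tcp_rot: [0.899, 0.437, 0.0, -0.0]
ft_force: [0.8, -0.4, 0.4]
opening: 93.8
finger_force: 0.0
```

Call:
send_rows(
  commands=[
    [[0,0,0],[0.45,0.85,0],1],
    [[0,0,0],[0.45,0.85,0],1],
    [[0,0,0],[0.45,0.85,0],1],
    [[0,0,0],[0.45,0.85,0],1],
    [[0,0,0],[0.45,0.85,0],1],
    [[0,0,0],[0.45,0.85,0],1],
    [[0,0,0],[0.45,0.85,0],1],
    [[0,0,0],[0.45,0.85,0],1],
    [[0,0,0],[0.45,0.85,0],1],
    [[0,0,0],[0.4,0.77,0],1],
    [[0,0,0],[0.2,0.3,0],1],
    [[0,0,0],[0,0,0],1],
  ],
)

```text
time_s: 2.1
tool_pos: [507.8, 21.0, 174.8]
tcp_rot: [0.899, 0.438, -0.0, -0.0]
ft_force: [-0.5, -0.5, -0.5]
opening: 94.2
finger_force: 0.0
```

Call:
send_rows(
  commands=[
    [[0,0,0],[0.02,0.3,-0.2],1],
    [[0,0,0],[0,0,-0.5],1],
    [[0,0,0],[0,0,-0.7],1],
    [[0,0,0],[0,0,-0.8],1],
    [[0,0,0],[0,0,-0.8],1],
    [[0,0,0],[0,0,-0.7],1],
    [[0,0,0],[0,0,-0.5],1],
    [[0,0,0],[0,0,-0.2],1],
    [[0,0,0],[0,0,0],1],
    [[0,0,0],[0,0,0],0.6],
    [[0,0,0],[0,0,0],0.3],
    [[0,0,0],[0,0,0],0.3],
  ],
)

```text
time_s: 3.1
tool_pos: [509.7, 27.5, 44.6]
tcp_rot: [0.9, 0.436, 0.001, 0.001]
ft_force: [-0.3, 0.6, 0.3]
opening: 77.1
finger_force: 0.0
```

Call:
send_rows(
  commands=[
    [[0,0,0],[0,0,0],0.3],
    [[0,0,0],[0,0,0],0.2],
    [[0,0,0],[0,0,0],0.2],
    [[0,0,0],[0,0,0],0.2],
    [[0,0,0],[0,0,0],0.2],
    [[0,0,0],[0,0,0],0.2],
  ],
)

```text
time_s: 3.6
tool_pos: [508.3, 27.9, 43.2]
tcp_rot: [0.9, 0.436, -0.0, -0.0]
ft_force: [-0.3, -0.3, -0.9]
opening: 37.8
finger_force: 20.1
```

Call:
send_rows(
  commands=[
    [[0,0,0],[0,0,0.2],0.2],
    [[0,0,0],[0,0,0.5],0.2],
    [[0,0,0],[0,0,0.7],0.2],
    [[0,0,0],[0,0,0.8],0.2],
    [[0,0,0],[0,0,0.8],0.2],
    [[0,0,0],[0,0,0.8],0.2],
    [[0,0,0],[0,0,0.7],0.2],
    [[0,0,0],[0,0,0.5],0.2],
    [[0,0,0],[0,0,0.3],0.2],
  ],
)

```text
time_s: 4.35
tool_pos: [509.6, 27.7, 205.0]
tcp_rot: [0.9, 0.436, 0.002, 0.001]
ft_force: [0.3, 0.0, -0.3]
opening: 37.8
finger_force: 20.0
```

Call:
send_rows(
  commands=[
    [[0,0,0.2],[0.1,0.4,0],0.2],
    [[0,0,0.4],[0.2,0.8,0],0.2],
    [[0,0,0.4],[0.2,0.9,0],0.2],
    [[0,0,0.4],[0.2,0.9,0],0.2],
    [[0,0,0.4],[0.2,0.9,0],0.2],
    [[0,0,0.4],[0.2,0.9,0],0.2],
    [[0,0,0.4],[0.2,0.9,0],0.2],
    [[0,0,0.4],[0.2,0.9,0],0.2],
    [[0,0,0.4],[0.2,0.9,0],0.2],
    [[0,0,0.4],[0.2,0.9,0],0.2],
    [[0,0,0.4],[0.2,0.8,0],0.2],
    [[0,0,0],[0.1,0.4,0],0.2],
  ],
)

```text
time_s: 5.35
tool_pos: [573.1, 319.3, 199.8]
tcp_rot: [0.782, 0.623, -0.001, -0.001]
ft_force: [1.0, -0.3, -1.8]
opening: 37.7
finger_force: 20.0
```

Call:
send_rows(
  commands=[
    [[0,0,0],[0,0,0],0.2],
    [[0,0,0],[0,0,0],0.2],
  ],
)

```text
time_s: 5.52
tool_pos: [573.4, 315.8, 200.6]
tcp_rot: [0.783, 0.622, -0.001, -0.0]
ft_force: [-0.0, 0.1, -0.3]
opening: 38.1
finger_force: 20.0
```

Run:
```python
from h import *
s=read_state(); print(s['tool_pos'],s['tcp_rot'],s['opening'],s['joints'],s['ft_force'])
f=snap('scene'); cv2.imwrite('pics/s1.png',cv2.resize(f['img'][60:300,280:600],None,fx=2,fy=2)[:,:,::-1])
f=snap('top')
for n in ('top','scene'):
    f=load(n); hsv=cv2.cvtColor(f['img'],cv2.COLOR_RGB2HSV).astype(int); C=cloud(f); C[f['range_z']<=0]=0
    H,S,V=hsv[...,0],hsv[...,1],hsv[...,2]
    m=((H<8)|(H>172))&(S>150)&(V>60)&(C[...,2]>160)&(C[...,2]<280)&(C[...,0]<680)&(C[...,1]>200); p=C[m]
    print(n,len(p),p.mean(0) if len(p) else 0,p.min(0) if len(p) else 0,p.max(0) if len(p) else 0)
```

```text
[573.44945416 315.81400274 200.64055152] [ 7.83011224e-01  6.22005849e-01 -1.46142787e-03 -1.02795401e-04] 38.09935686490751 [ 3.71728643e-01  3.59680054e-01  1.29537159e+00 -6.68351590e-04
  1.48939438e+00  5.99974935e-01] [-0.03282225  0.11811733 -0.26610305]
top 386 [574.80676722 311.28942809 231.06005039] [552.69940961 298.46851828 173.4254917 ] [595.05982695 329.94277374 272.64409313]
scene 460 [572.27608348 312.77800885 206.95753103] [551.67631042 296.9671006  170.28643689] [593.05112311 330.28194249 245.12112148]
```

View pics/s1.png

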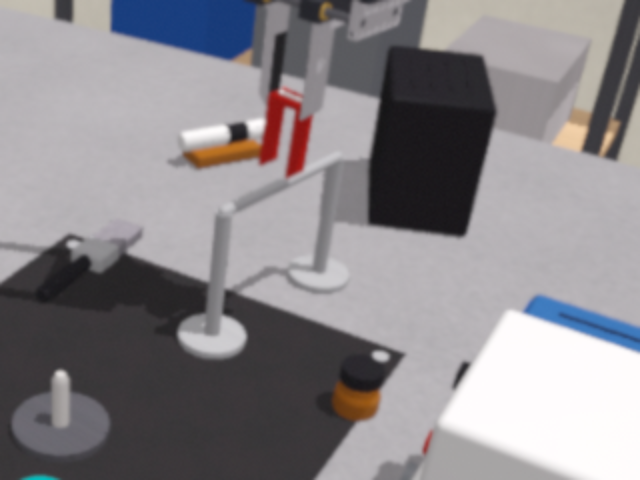

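The crop shows the marker held upright above the bar, with legs at crop (270,140) and (298,150) on either side. The spindle at crop (62,400) is now free. Lowering the marker.

Call:
send_rows(
  commands=[
    [[0,0,0],[0.03,0.1,-0.2],0.2],
    [[0,0,0],[0,0,-0.4],0.2],
    [[0,0,0],[0,0,-0.5],0.2],
    [[0,0,0],[0,0,-0.5],0.2],
    [[0,0,0],[0,0,-0.5],0.2],
    [[0,0,0],[0,0,-0.3],0.2],
    [[0,0,0],[0,0,-0.15],0.2],
    [[0,0,0],[0,0,0],0.2],
    [[0,0,0],[0,0,0],0.2],
  ],
)

```text
time_s: 6.37
tool_pos: [575.4, 318.6, 125.7]
tcp_rot: [0.783, 0.622, 0.0, 0.0]
ft_force: [-0.3, -0.0, 0.3]
opening: 37.8
finger_force: 20.0
```

```bash
cat > st.py <<'E'
from h import *
P=[];F=[]
for _ in range(1):
    s=read_state(); print(s['tool_pos'].round(1),s['tcp_rot'].round(4),s['ft_force'].round(2),s['opening'],s['finger_force'],s['joints'].round(3),s['time_s'])
E
python3 st.py
```

```text
[575.4 318.6 125.7] [0.7833 0.6216 0.     0.    ] [-0.31 -0.01  0.28] 37.80213695626486 19.999927975586616 [0.374 0.418 1.372 0.    1.351 0.603] 6.3667
```

Lowering slowly until it touches the bar.

Call:
send_rows(
  commands=[
    [[0,0,0],[0,0,-0.05],0.2],
    [[0,0,0],[0,0,-0.05],0.2],
    [[0,0,0],[0,0,-0.05],0.2],
    [[0,0,0],[0,0,0],0.2],
    [[0,0,0],[0,0,0],0.2],
  ],
)

```text
time_s: 6.78
tool_pos: [575.3, 318.9, 121.3]
tcp_rot: [0.783, 0.622, 0.0, 0.0]
ft_force: [0.3, 0.1, -0.4]
opening: 37.5
finger_force: 20.0
```

Call:
send_rows(
  commands=[
    [[0,0,0],[0,0,-0.03],0.2],
    [[0,0,0],[0,0,-0.03],0.2],
    [[0,0,0],[0,0,0],0.2],
    [[0,0,0],[0,0,0],0.2],
  ],
)

```text
time_s: 7.12
tool_pos: [575.2, 318.8, 119.2]
tcp_rot: [0.783, 0.622, -0.0, -0.0]
ft_force: [0.5, -0.2, -0.3]
opening: 37.6
finger_force: 20.0
```

Call:
send_rows(
  commands=[
    [[0,0,0],[0,0,-0.03],0.2],
    [[0,0,0],[0,0,-0.03],0.2],
    [[0,0,0],[0,0,0],0.2],
    [[0,0,0],[0,0,0],0.2],
  ],
)

```text
time_s: 7.45
tool_pos: [575.5, 318.9, 118.6]
tcp_rot: [0.783, 0.622, 0.0, 0.0]
ft_force: [-2.1, -0.5, 5.5]
opening: 37.9
finger_force: 20.0
```

Contact at 5.5 N. Opening the fingers, then backing straight up.

Call:
send_rows(
  commands=[
    [[0,0,0],[0,0,0.02],0.45],
    [[0,0,0],[0,0,0],0.5],
    [[0,0,0],[0,0,0],0.6],
    [[0,0,0],[0,0,0],0.7],
    [[0,0,0],[0,0,0],0.7],
    [[0,0,0],[0,0,0.3],0.7],
    [[0,0,0],[0,0,0.6],0.7],
    [[0,0,0],[0,0,0.8],0.7],
    [[0,0,0],[0,0,0.8],0.8],
    [[0,0,0],[0,0,0.8],0.9],
    [[0,0,0],[0,0,0.6],1],
    [[0,0,0],[0,0,0.2],1],
  ],
)

```text
time_s: 8.45
tool_pos: [577.4, 319.7, 246.4]
tcp_rot: [0.783, 0.622, 0.004, 0.001]
ft_force: [1.1, -0.0, 1.5]
opening: 89.2
finger_force: 0.0
```

```bash
cat > m3.py <<'E'
from h import *
s=read_state(); print(s['tool_pos'],s['tcp_rot'],s['joints'].round(3),s['time_s'])
fs=snap('scene'); cv2.imwrite('pics/s2.png',cv2.resize(fs['img'][60:300,280:600],None,fx=2,fy=2)[:,:,::-1])
snap('top')
for n in ('top','scene'):
    f=load(n); hsv=cv2.cvtColor(f['img'],cv2.COLOR_RGB2HSV).astype(int); C=cloud(f); C[f['range_z']<=0]=0
    H,S,V=hsv[...,0],hsv[...,1],hsv[...,2]; X,Y,Z=C[...,0],C[...,1],C[...,2]
    m=((H<8)|(H>172))&(S>150)&(V>60)&(Z>70)&(Z<190)&(X<680)&(Y>200); p=C[m]
    print(n,'marker',len(p),p.mean(0),p.min(0),p.max(0))
    near=(abs(X-510)<60)&(abs(Y-30)<60)
    t=C[near&(Z>58)&(Z<75)]; print('spindle tip',len(t),t.mean(0)); t=C[near&(Z>20)&(Z<58)]; print('spindle',len(t),t.mean(0))
    m=near&(Z>7)&(Z<14); s=C[m]; c,r=cv2.minEnclosingCircle(s[:,:2].astype(np.float32)); print('base',c,r,np.median(s[:,2]))
    m=near&(Z>61)&(Z<75); uv=np.argwhere(m)[:,::-1]; print('tip ray z66',plane(f,uv,64).mean(0))
E
python3 m3.py
```

```text
[577.37135567 319.71067494 246.40355805] [0.78317945 0.62178328 0.0037735  0.0011239 ] [0.375 0.34  1.229 0.    1.565 0.603] 8.45
top marker 321 [572.52760906 316.57467358 148.1466802 ] [552.10523693 303.5665422   95.06023168] [595.96610592 335.31688535 164.86725599]
spindle tip 53 [509.35611064  31.06353187  62.60592846]
spindle 24 [506.72624228  28.54114786  42.35748394]
base (510.4060363769531, 30.95488929748535) 44.949195861816406 9.61220225006025
tip ray z66 [509.50892261  30.65500305  64.        ]
scene marker 353 [578.34375773 315.08735608 126.37028041] [553.69704534 300.9776392   88.32253329] [595.73624412 332.92986942 162.49931077]
spindle tip 43 [509.7621672   28.53047594  62.08753679]
spindle 150 [512.18185163  26.60826326  39.4529221 ]
base (509.0716552734375, 30.36895751953125) 46.044151306152344 9.092829034551244
tip ray z66 [509.55052873  29.00803636  64.        ]
```

View pics/s2.png

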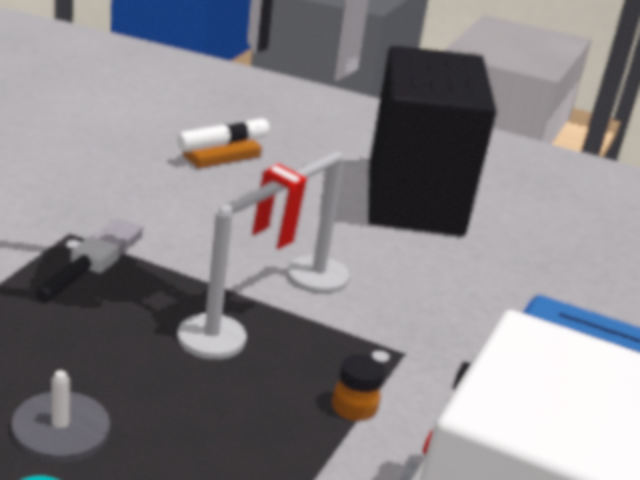

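The marker now hangs over the bar at crop (282,205), one leg on each side, and it is released. Next is the spool: swing over, turn the tool, and tilt it to the rack's slope.

Call:
send_rows(
  commands=[
    [[0,0,-0.2],[0,-0.3,0],1],
    [[0,0,-0.5],[0,-0.7,0],1],
    [[0,0,-0.8],[-0.1,-0.9,0],1],
    [[0,0,-0.8],[-0.1,-0.9,0],1],
    [[0,0,-0.8],[-0.1,-0.9,0],1],
    [[0,0,-0.8],[-0.1,-0.9,0],1],
    [[0,0,-0.8],[-0.1,-0.9,0],1],
    [[0,0,-0.8],[-0.1,-0.9,0],1],
    [[0,0,-0.8],[-0.1,-0.9,0],1],
    [[0,0,-0.8],[-0.1,-0.9,0],1],
    [[0,0,-0.8],[-0.1,-0.9,0],1],
    [[0,0,-0.8],[-0.1,-0.9,0],1],
  ],
)

```text
time_s: 9.55
tool_pos: [543.2, 17.1, 238.7]
tcp_rot: [0.977, 0.211, -0.002, -0.001]
ft_force: [0.5, -0.5, 0.3]
opening: 94.2
finger_force: 0.0
```

Call:
send_rows(
  commands=[
    [[0,0,-0.8],[-0.1,-0.9,0],1],
    [[0,0,-0.8],[-0.1,-0.9,0],1],
    [[0,0,-0.8],[-0.1,-0.9,-0.2],1],
    [[0,0,-0.8],[-0.1,-0.9,-0.3],1],
    [[0,0,-0.8],[-0.1,-0.9,-0.4],1],
    [[0,0,-0.47],[-0.1,-0.9,-0.4],1],
    [[-0.02,-0.5,0],[0,-0.9,-0.4],1],
    [[-0.03,-0.7,0],[0,-0.8,-0.4],1],
    [[-0.03,-0.8,0],[0,-0.6,-0.4],1],
    [[-0.03,-0.8,0],[0,-0.3,-0.3],1],
    [[-0.03,-0.8,0],[0,0,-0.1],1],
    [[-0.03,-0.8,0],[0,0,0],1],
  ],
)

```text
time_s: 10.55
tool_pos: [524.7, -220.9, 150.6]
tcp_rot: [0.973, -0.02, 0.228, 0.003]
ft_force: [-0.1, 0.5, -0.3]
opening: 94.0
finger_force: 0.0
```

Call:
send_rows(
  commands=[
    [[-0.02,-0.6,0],[0,0,0],1],
    [[-0.01,-0.33,0],[0,0,0],1],
    [[0,0,0],[0,0,0],1],
    [[0,0,0],[0,0,0],1],
  ],
)

```text
time_s: 10.88
tool_pos: [525.4, -220.6, 152.0]
tcp_rot: [0.962, -0.019, 0.274, 0.004]
ft_force: [0.1, 0.3, 0.2]
opening: 93.7
finger_force: 0.0
```

```bash
cat > go.py <<'E'
from h import *
n=np.array([-.528,.019,.849]); n/=np.linalg.norm(n); base=np.array([586.9,-225.4,59.6])
y=np.cross([0,0,1],n); y/=np.linalg.norm(y); y*=np.sign(-y[1]); z=-n; x=np.cross(y,z)
T=R.from_matrix(np.c_[x,y,z])
s=read_state(); Q=R.from_quat(s['tcp_rot']); p=s['tool_pos']
print(p.round(1),s['joints'].round(3),s['time_s'])
print('turn units',(np.degrees((T*Q.inv()).as_rotvec())/6).round(3))
for b in (75,0): print(b,'shift units',((base+(7+b)*n-p)/30).round(3))
E
python3 go.py
```

```text
[ 525.4 -220.6  152. ] [-0.797 -0.109  2.046  0.505  0.849  0.545] 10.8833
turn units [-0.024 -0.015  0.034]
75 shift units [ 0.605 -0.106 -0.758]
0 shift units [ 1.925 -0.154 -2.881]
```

Call:
send_rows(
  commands=[
    [[-0.02,-0.02,0.03],[0.3,-0.05,-0.38],1],
    [[0,0,0],[0.3,-0.06,-0.38],1],
    [[0,0,0],[0.26,-0.01,-0.42],1],
    [[0,0,0],[0.26,-0.01,-0.42],1],
    [[0,0,0],[0.26,-0.01,-0.42],1],
    [[0,0,0],[0.26,-0.01,-0.42],1],
    [[0,0,0],[0.13,0,-0.21],1],
    [[0,0,0],[0,0,0],1],
    [[0,0,0],[0,0,0],1],
  ],
)

```text
time_s: 11.63
tool_pos: [580.6, -225.3, 74.3]
tcp_rot: [0.961, -0.016, 0.276, 0.005]
ft_force: [-0.8, 0.4, 0.3]
opening: 94.0
finger_force: 0.0
```

```bash
python3 go.py
python3 - <<'E'
from h import *
f=snap('scene'); cv2.imwrite('pics/s3.png',cv2.resize(f['img'][230:430,120:380],None,fx=2.5,fy=2.5)[:,:,::-1]); print(read_state()['ft_force'])
E
```

```text
[ 580.6 -225.3   74.3] [-0.714  0.129  2.     0.588  0.645  0.479] 11.6333
turn units [ 0.015  0.029 -0.024]
75 shift units [-1.233  0.048  1.832]
0 shift units [ 0.087  0.001 -0.291]
[-0.26905182 -0.43875643  0.11838908]
```

View pics/s3.png

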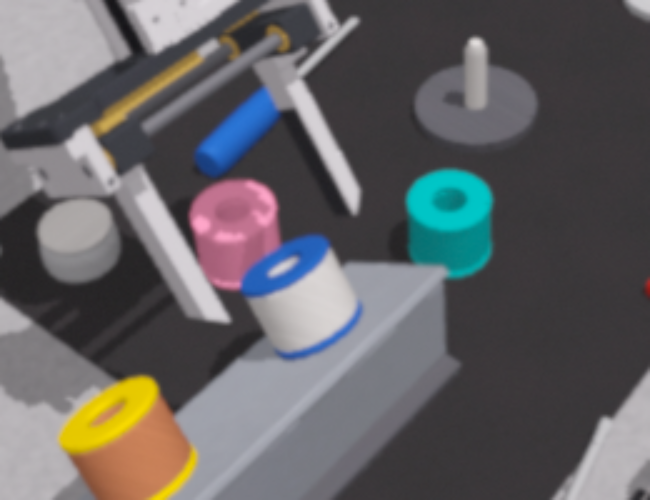

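```bash
cat >> h.py <<'E'
def proj(f,p):
    o,M=pose(f); c=(np.atleast_2d(p)-o)@M; q=np.c_[c[:,0],-c[:,1]]/-c[:,2:]; q=q*(1+float(f['k1'])*(q**2).sum(1,keepdims=True)); K=f['camera_matrix']; return q*[K[0,0],K[1,1]]+[K[0,2],K[1,2]]
E
python3 - <<'E'
from h import *
f=load('scene'); s=read_state(); Q=R.from_quat(s['tcp_rot']).as_matrix(); p=s['tool_pos']; print(s['time_s'],p)
for k in (-53,-47,0,47,53): print(k,proj(f,p+k*Q[:,1]).round(0),((proj(f,p+k*Q[:,1])-[120,230])*2.5).round(0))
print('face',(proj(f,[562.6,-224.5,98.6])-[120,230])*2.5,'base',(proj(f,[586.9,-225.4,59.6])-[120,230])*2.5)
print(depth(f,[[202,352],[204,354],[258,309],[260,311]]).round(0))
g=snap('top'); print(proj(g,p)); cv2.imwrite('pics/t3.png',cv2.resize(g['img'][180:330,370:570],None,fx=3,fy=3)[:,:,::-1])
E
```

```text
11.6833 [ 580.74660853 -225.73328154   74.99165311]
-53 [[269. 330.]] [[373. 251.]]
-47 [[267. 333.]] [[367. 257.]]
0 [[244. 353.]] [[310. 308.]]
47 [[220. 375.]] [[249. 362.]]
53 [[216. 378.]] [[241. 369.]]
face [[282.92992724 262.60178919]] base [[321.18860356 330.73508331]]
[[ 562. -280.  116.]
 [ 564. -280.  113.]
 [ 568. -177.  113.]
 [ 570. -176.  109.]]
[[449.26778781 240.47343604]]
```

View pics/t3.png

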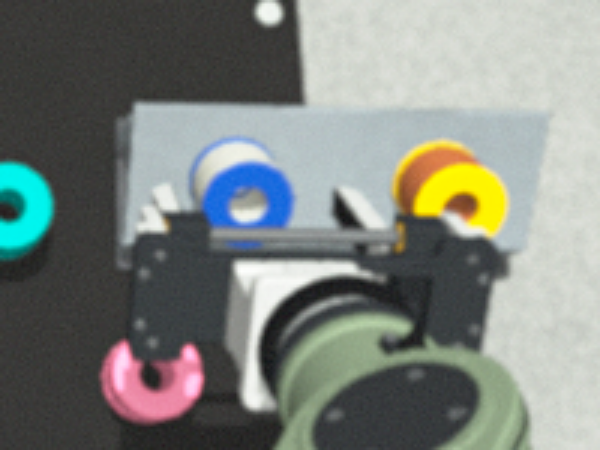

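Run:
```python
from h import *
s=read_state(); p=s['tool_pos']; print(s['time_s'],p)
n=np.array([-.528,.019,.849]); base=np.array([586.9,-225.4,59.6]); e=np.array([.849,0,.528])
snap('scene'); snap('top'); 
for nm in ('scene','top'):
    f=load(nm); C=cloud(f); C[f['range_z']<=0]=0; d=C-base; h=d@n; a=d@e; y=d[...,1]
    for lo,hi in ((-75,-35),(35,75)):
        m=(y>lo)&(y<hi)&(h>5)&(h<80)&(abs(a)<25)
        hh=h[m]; 
        print(nm,lo,m.sum(),'h pct',np.percentile(hh,[0,5,20,50]).round(1) if m.sum() else '', 'y',y[m].min().round(),y[m].max().round(),'a',np.percentile(a[m],[5,95]).round(1))
        w=np.argwhere(m); print(w[np.argsort(hh)[:3]].tolist())
print('tcp h',(p-base)@n,'a',(p-base)@e)
```

```text
11.7333 [ 580.79572459 -225.96521032   75.42060648]
scene -75 301 h pct [46.5 52.2 58.  66.3] y -60.0 -46.0 a [-7.  10.6]
[[358, 210], [357, 211], [358, 209]]
scene 35 298 h pct [46.3 49.  54.8 64.3] y 45.0 59.0 a [-3.8 13.4]
[[315, 260], [315, 261], [315, 259]]
top -75 91 h pct [47.  49.9 57.6 65.8] y -58.0 -46.0 a [-3.6 12.1]
[[248, 481], [242, 484], [251, 481]]
top 35 55 h pct [48.2 51.3 57.5 67.4] y 46.0 59.0 a [ 9.7 15.3]
[[241, 426], [241, 425], [242, 427]]
tcp h 16.644013322542275 a 3.170750402312472
```

Run:
```python
from h import *
f=load('scene')
def y(q): return R.from_quat(q).as_matrix()[:,1]
p=np.array([573.4,315.8,200.6]);v=y([.783,.622,0,0])
for k in (-31,-19,19,31): print('s1',k,((proj(f,p+k*v)-[280,60])*2).round())
p=np.array([577.4,319.7,246.4])
for k in (-57,-45,45,57): print('s2',k,((proj(f,p+k*v)-[280,60])*2).round())
s=read_state(); print({k:s[k] for k in ('time_s','joints','tool_pos','tcp_rot','opening','finger_force')})
```

```text
s1 -31 [[260. 127.]]
s1 -19 [[270. 131.]]
s1 19 [[301. 144.]]
s1 31 [[311. 148.]]
s2 -57 [[250.  75.]]
s2 -45 [[260.  79.]]
s2 45 [[336. 107.]]
s2 57 [[347. 111.]]
{'time_s': 11.8333, 'joints': array([-0.71545678,  0.12597131,  2.0003944 ,  0.58836912,  0.64431047,
        0.47856222]), 'tool_pos': array([ 580.76212755, -226.15749646,   75.74946848]), 'tcp_rot': array([ 0.96064195, -0.0161158 ,  0.27724956,  0.00632594]), 'opening': 94.13477381870932, 'finger_force': 0.0}
```

Run:
```python
import cv2,numpy as np
a=cv2.imread('pics/s1.png')[60:190,230:350]; b=cv2.imread('pics/s2.png')[0:130,230:370]
A=cv2.resize(a,None,fx=3,fy=3);B=cv2.resize(b,None,fx=3,fy=3); cv2.imwrite('pics/z.png',np.hstack([A,B]))
```

```text
(no output)
```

View pics/z.png

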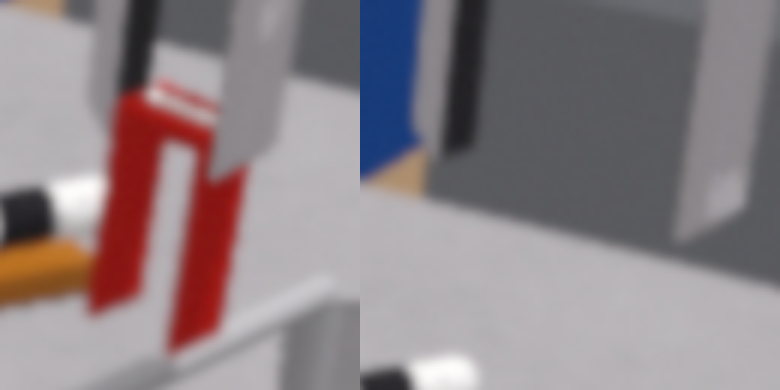

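The zoom shows the finger ends about 26 mm above where the reported TCP projects. At the rack both cameras put the tips 46 mm off the plate, while the reading says 17 mm. The true tips therefore lie about 29 mm behind the reading, so I'll steer by the cameras and advance in stages.

Call:
send_rows(
  commands=[
    [[0,0,0],[0.1,0,-0.2],1],
    [[0,0,0],[0.1,0,-0.2],1],
    [[0,0,0],[0,0,-0.08],1],
    [[0,0,0],[0,0,0],1],
    [[0,0,0],[0,0,0],1],
  ],
)

```text
time_s: 12.25
tool_pos: [586.1, -225.4, 59.6]
tcp_rot: [0.961, -0.016, 0.276, 0.005]
ft_force: [0.2, -0.7, 0.9]
opening: 94.0
finger_force: 0.0
```

```bash
cat > tip.py <<'E'
from h import *
n=np.array([-.528,.019,.849]); base=np.array([586.9,-225.4,59.6]); e=np.array([.849,0,.528])
snap('scene'); snap('top'); s=read_state(); p=s['tool_pos']; print(s['time_s'],p,s['ft_force'])
for nm in ('scene','top'):
    f=load(nm); C=cloud(f); C[f['range_z']<=0]=0; d=C-base; h=d@n; a=d@e; y=d[...,1]
    for lo,hi in ((-75,-35),(35,75)):
        m=(y>lo)&(y<hi)&(h>5)&(h<80)&(abs(a)<25); hh=h[m]
        print(nm,m.sum(),'h',np.percentile(hh,[0,5,20]).round(1),'y',y[m].min().round(),y[m].max().round(),'a',np.percentile(a[m],[5,95]).round(1))
print('tcp h',(p-base)@n,'a',(p-base)@e)
E
python3 tip.py
```

```text
12.35 [ 586.36278707 -225.6805515    60.15808554] [-0.5280196  -0.17407685 -0.12901099]
scene 470 h [30.5 37.4 45.1] y -60.0 -46.0 a [-10.7   7.1]
scene 448 h [30.4 34.3 41.8] y 45.0 59.0 a [-7.5  9.7]
top 125 h [30.6 33.3 40.3] y -59.0 -45.0 a [-7.5  8.3]
top 61 h [ 5.8 34.8 42.4] y 47.0 62.0 a [ 6.4 11.5]
tcp h 0.7521325704130556 a -0.16142461008483855
```

The reading now says 1 mm off the plate with no contact force, and the cameras say 30 mm, which confirms the offset. Advancing the last 22 mm and closing.

Call:
send_rows(
  commands=[
    [[0,0,0],[0.13,0,-0.2],1],
    [[0,0,0],[0.13,0,-0.21],1],
    [[0,0,0],[0.13,-0.01,-0.21],1],
    [[0,0,0],[0,0,0],1],
    [[0,0,0],[0,0,0],1],
  ],
)

```text
time_s: 12.77
tool_pos: [597.8, -225.4, 40.5]
tcp_rot: [0.961, -0.016, 0.276, 0.005]
ft_force: [-0.3, -0.7, 0.3]
opening: 94.1
finger_force: 0.0
```

```bash
python3 tip.py
```

```text
12.8667 [ 598.05901065 -225.84198965   41.35458346] [1.24877635 0.23335143 0.29356819]
scene 681 h [ 8.7 18.2 28.6] y -60.0 -45.0 a [-11.1   6.9]
scene 646 h [ 8.1 13.3 24.7] y 46.0 61.0 a [-7.5  9.6]
top 147 h [ 7.  12.2 20.7] y -58.0 -45.0 a [-6.6  8.6]
top 54 h [11.6 14.1 21.4] y 47.0 60.0 a [ 7.1 11.7]
tcp h -21.390714071197152 a -0.1595798961320014
```

Call:
send_rows(
  commands=[
    [[0,0,0],[0,0,0],0.75],
    [[0,0,0],[0,0,0],0.65],
    [[0,0,0],[0,0,0],0.6],
    [[0,0,0],[0,0,0],0.55],
    [[0,0,0],[0,0,0],0.5],
    [[0,0,0],[0,0,0],0.4],
    [[0,0,0],[0,0,0],0.4],
    [[0,0,0],[0,0,0],0.4],
  ],
  newtons=40,
)

```text
time_s: 13.53
tool_pos: [598.0, -225.9, 41.7]
tcp_rot: [0.961, -0.016, 0.277, 0.006]
ft_force: [-2.0, 0.1, 1.5]
opening: 54.5
finger_force: 40.0
```

Gripped at 54.5 mm. Pulling off along the peg axis, then up.

Call:
send_rows(
  commands=[
    [[0,0,0],[-0.08,0,0.13],0.4],
    [[0,0,0],[-0.15,0.01,0.25],0.4],
    [[0,0,0],[-0.16,0.01,0.25],0.4],
    [[0,0,0],[-0.16,0.01,0.25],0.4],
    [[0,0,0],[-0.16,0,0.25],0.4],
    [[0,0,0],[-0.08,0,0.3],0.4],
    [[0,0,0],[0,0,0.4],0.4],
    [[0,0,0],[0,0,0.4],0.4],
    [[0,0,0],[0,0,0.3],0.4],
    [[0,0,0],[0,0,0.1],0.4],
    [[0,0,0],[0,0,0],0.4],
  ],
)

```text
time_s: 14.45
tool_pos: [575.4, -225.9, 122.7]
tcp_rot: [0.96, -0.016, 0.278, 0.007]
ft_force: [0.3, -0.5, -1.3]
opening: 54.4
finger_force: 40.0
```

Call:
send_rows(
  commands=[
    [[0.01,0.3,0],[-0.1,0.3,0],0.4],
    [[0.02,0.5,0],[-0.2,0.7,0],0.4],
    [[0.02,0.5,0],[-0.2,0.8,0],0.4],
    [[0.02,0.5,0],[-0.2,0.8,0],0.4],
    [[0.02,0.5,0],[-0.2,0.8,0],0.4],
    [[0.02,0.5,0],[-0.2,0.8,0],0.4],
    [[0.02,0.5,0],[-0.2,0.8,0],0.4],
    [[0.02,0.5,0],[-0.2,0.8,0],0.4],
    [[0.02,0.5,0],[-0.2,0.8,0],0.4],
    [[0.02,0.5,0],[-0.2,0.8,0],0.4],
    [[0.02,0.4,0],[-0.15,0.6,0],0.4],
    [[0.01,0.13,0],[-0.1,0.3,0],0.4],
  ],
)

```text
time_s: 15.45
tool_pos: [510.2, 26.3, 120.0]
tcp_rot: [1.0, -0.016, 0.0, -0.002]
ft_force: [0.1, 0.3, -2.3]
opening: 54.1
finger_force: 40.0
```

Call:
send_rows(
  commands=[
    [[0,0,0],[0,0,0],0.4],
    [[0,0,0],[0,0,0],0.4],
    [[0,0,0],[0,0,0],0.4],
  ],
)

```text
time_s: 15.7
tool_pos: [509.5, 23.1, 120.1]
tcp_rot: [1.0, -0.017, 0.001, -0.001]
ft_force: [-0.8, 0.4, -2.9]
opening: 54.2
finger_force: 40.0
```

```bash
cat > go2.py <<'E'
from h import *
y=np.array([-.035,-.999,0]); y/=np.linalg.norm(y); z=np.array([0,0,-1.]); T=R.from_matrix(np.c_[np.cross(y,z),y,z])
f0=snap('scene'); snap('top'); s=read_state(); Q=R.from_quat(s['tcp_rot']); p=s['tool_pos']
print(p.round(1),s['joints'].round(3),s['time_s'],s['opening'],s['ft_force'])
print('turn units',(np.degrees((T*Q.inv()).as_rotvec())/6).round(3))
print('to spindle',((np.array([509.6,30.3,p[2]])-p)/30).round(3))
for nm in ('scene','top'):
    f=load(nm); hsv=cv2.cvtColor(f['img'],cv2.COLOR_RGB2HSV).astype(int); C=cloud(f); C[f['range_z']<=0]=0
    H,S,V=hsv[...,0],hsv[...,1],hsv[...,2]; d=C-p
    near=(abs(d[...,0])<45)&(abs(d[...,1])<45)&(C[...,2]>p[2]+5)&(C[...,2]<p[2]+90)
    m=near&(H>100)&(H<128)&(S>110); q=C[m]
    print(nm,len(q),'z',np.percentile(q[:,2],[2,10,50,90,98]).round(1),'rel min',(q-p).min(0).round(1),'max',(q-p).max(0).round(1))
    zt=np.percentile(q[:,2],95); t=q[abs(q[:,2]-zt)<6]
    if len(t)>30:
        c,r=cv2.minEnclosingCircle(t[:,:2].astype(np.float32)); print(' top flange centre rel',np.array(c)-p[:2],r,len(t))
        A=np.c_[t[:,:2]-p[:2],np.ones(len(t))]; print(' slope',np.linalg.lstsq(A,t[:,2],rcond=None)[0].round(3))
    zb=np.percentile(q[:,2],4); b=q[q[:,2]<zb+5]; print(' bottom',len(b),b.mean(0).round(1),b.min(0).round(1),b.max(0).round(1))
a=cv2.resize(load('scene')['img'][130:330,200:420],None,fx=2.7,fy=2.7); cv2.imwrite('pics/s4.png',a[:,:,::-1])
E
python3 go2.py
```

```text
[509.6  22.9 120.4] [-0.126  0.121  1.76   0.002  1.259  1.479] 15.8 54.30838614183581 [-0.29961113  0.49765859 -2.09752083]
turn units [-0.016  0.021  0.004]
to spindle [0.    0.247 0.   ]
scene 343 z [141.7 143.7 186.4 187.7 188.3] rel min [-20.4 -27.1  20.3] max [25.4 30.  68.8]
 top flange centre rel [0.80492105 1.52329733] 29.23466682434082 276
 slope [-3.00000e-03  0.00000e+00  1.86678e+02]
 bottom 67 [523.    7.1 143.6] [498.8  -4.2 140.7] [535.   33.9 146.1]
top 66 z [184.9 186.  187.4 189.1 190.1] rel min [-26.7 -14.5  48. ] max [-20.4  15.   71.3]
 top flange centre rel [-21.30198203   0.24993422] 14.711163520812988 65
 slope [7.60000e-02 7.00000e-03 1.89296e+02]
 bottom 65 [486.5  22.1 187.2] [482.9   8.4 168.4] [489.2  37.8 190.1]
```

View pics/s4.png

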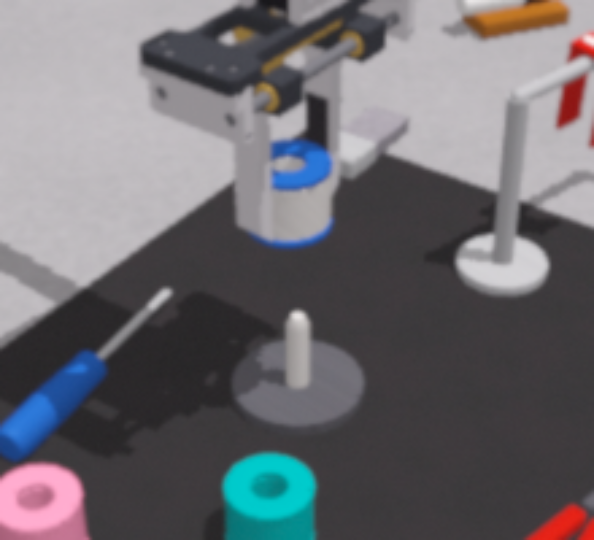

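The crop shows the spool held upright at crop (290,195), with the free spindle at crop (297,350). I'll move over the spindle, lower to about 20 mm above its tip and measure the offset.

Call:
send_rows(
  commands=[
    [[-0.02,0.02,0],[0,0.12,-0.2],0.4],
    [[0,0,0],[0,0.12,-0.4],0.4],
    [[0,0,0],[0,0,-0.5],0.4],
    [[0,0,0],[0,0,-0.4],0.4],
    [[0,0,0],[0,0,-0.2],0.4],
    [[0,0,0],[0,0,0],0.4],
    [[0,0,0],[0,0,0],0.4],
  ],
)

```text
time_s: 16.38
tool_pos: [509.7, 30.9, 69.4]
tcp_rot: [1.0, -0.017, -0.0, 0.0]
ft_force: [0.2, -0.6, -2.0]
opening: 54.2
finger_force: 40.0
```

```bash
cat > m4.py <<'E'
from h import *
from scipy.optimize import least_squares
snap('scene'); snap('top'); s=read_state(); p=s['tool_pos']; print(p.round(2),s['tcp_rot'].round(4),s['time_s'],s['ft_force'].round(2))
f=load('scene'); hsv=cv2.cvtColor(f['img'],cv2.COLOR_RGB2HSV).astype(int); C=cloud(f); C[f['range_z']<=0]=0
H,S,V=hsv[...,0],hsv[...,1],hsv[...,2]; d=C-p
blue=(abs(d[...,0])<45)&(abs(d[...,1])<45)&(d[...,2]>5)&(d[...,2]<90)&(H>100)&(H<128)&(S>110)
zt=np.median(C[blue&(d[...,2]>58)][:,2]); print('top z',zt)
tm=(blue&(C[...,2]>zt-4)).astype(np.uint8); cs,_=cv2.findContours(tm,0,cv2.CHAIN_APPROX_NONE); c=max(cs,key=cv2.contourArea).reshape(-1,2)
def circ(P,r0=None):
    g=lambda q: np.hypot(P[:,0]-q[0],P[:,1]-q[1])-(r0 or q[2])
    o=least_squares(g,[P[:,0].mean(),P[:,1].mean(),25],loss='soft_l1',f_scale=.5); return o.x.round(2),np.abs(g(o.x)).mean().round(2)
P=plane(f,c,zt)[:,:2]; hull=cv2.convexHull(P.astype(np.float32)).reshape(-1,2)
for r in (None,27): print('top outer',circ(P,r),circ(hull,r))
# bore: hole in flange mask
cs,hi=cv2.findContours(tm,cv2.RETR_CCOMP,cv2.CHAIN_APPROX_NONE)
for q,hh in zip(cs,hi[0]):
    if hh[3]>=0 and len(q)>8: Pb=plane(f,q.reshape(-1,2),zt)[:,:2]; print('bore',len(q),circ(Pb),circ(Pb,10))
# bottom rim: lowest blue pixel per column at the camera side
bm=blue&(C[...,2]<zt-36); ij=np.argwhere(bm); low=np.array([[u,ij[ij[:,1]==u][:,0].max()+.5] for u in np.unique(ij[:,1])])
P=plane(f,low,zt-46)[:,:2]; print('bottom rim',len(P),circ(P,27),circ(P[2:-2],27))
for nm in ('scene','top'):
    g=load(nm); C=cloud(g); C[g['range_z']<=0]=0; near=(abs(C[...,0]-510)<45)&(abs(C[...,1]-30)<45)
    for lo,hi_ in ((14,40),(40,58),(58,70)):
        t=C[near&(C[...,2]>lo)&(C[...,2]<hi_)]
        if len(t)>5: print(nm,lo,len(t),t.mean(0).round(1),t.min(0).round(1),t.max(0).round(1))
    # spindle centre line: per row, mid columns -> ray to z of that row's depth
# scene spindle axis: silhouettes; offset 2D fit using plane through vertical axis facing the camera
g=load('scene'); C=cloud(g); C[g['range_z']<=0]=0; o,_=pose(g)
m=(abs(C[...,0]-510)<14)&(abs(C[...,1]-30)<14)&(C[...,2]>16)&(C[...,2]<57)
v=np.array([509.6,30.3])-o[:2]; v/=np.linalg.norm(v); w=np.array([-v[1],v[0]])
t=C[m]; lat=(t[:,:2]-[509.6,30.3])@w; dep=(t[:,:2]-[509.6,30.3])@v
print('spindle lateral mean',lat.mean().round(2),'mid',(np.percentile(lat,2)+np.percentile(lat,98))/2,'front depth (expect -8..-6)',np.percentile(dep,[5,50]).round(1),'w',w,'v',v)
E
python3 m4.py
```

```text
[510.74  30.89  70.36] [ 9.999e-01 -1.710e-02  9.000e-04  2.000e-04] 16.4833 [ 0.42  0.31 -1.53]
top z 135.9200745370542
top outer (array([511.79,  32.11,  23.19]), np.float64(5.63)) (array([508.43,  29.15,  27.41]), np.float64(0.86))
top outer (array([507.83,  28.38,  25.  ]), np.float64(6.0)) (array([508.83,  29.05,  25.  ]), np.float64(0.92))
bottom rim 28 (array([506.3 ,  32.37,  25.  ]), np.float64(0.52)) (array([540.13,  -4.77,  25.  ]), np.float64(3.73))
scene 14 99 [512.1  26.5  26.9] [504.4  22.2  14.1] [517.7  36.3  39.9]
scene 40 72 [512.1  26.8  48.7] [504.3  21.2  40.3] [517.5  35.9  57.8]
scene 58 45 [510.2  28.6  62. ] [502.3  21.7  58. ] [516.4  36.5  66.1]
spindle lateral mean 0.04 mid 0.13773234769164588 front depth (expect -8..-6) [-7.5 -5. ] w [-0.81381866 -0.58111892] v [-0.58111892  0.81381866]
```

The spool sits about 1.5 mm to one side of the spindle. I'll correct by (+1, +1) mm and lower past the taper while watching the force.

Call:
send_rows(
  commands=[
    [[0,0,0],[0.03,0.03,-0.1],0.4],
    [[0,0,0],[0,0,-0.15],0.4],
    [[0,0,0],[0,0,-0.15],0.4],
    [[0,0,0],[0,0,-0.15],0.4],
    [[0,0,0],[0,0,-0.15],0.4],
    [[0,0,0],[0,0,-0.15],0.4],
    [[0,0,0],[0,0,-0.15],0.4],
    [[0,0,0],[0,0,-0.15],0.4],
    [[0,0,0],[0,0,-0.15],0.4],
    [[0,0,0],[0,0,0],0.4],
    [[0,0,0],[0,0,0],0.4],
  ],
)

```text
time_s: 17.4
tool_pos: [510.5, 32.1, 30.1]
tcp_rot: [1.0, -0.017, -0.0, 0.0]
ft_force: [0.8, -0.2, -1.4]
opening: 54.6
finger_force: 40.0
```

```bash
python3 m4.py | head -5
```

```text
[511.05  32.01  30.71] [ 9.999e-01 -1.700e-02  2.000e-04  1.000e-04] 17.5 [ 0.12  0.11 -0.97]
top z 96.70496880936616
top outer (array([512.09,  32.91,  23.22]), np.float64(5.37)) (array([509.08,  31.06,  26.82]), np.float64(1.06))
top outer (array([508.74,  29.33,  25.  ]), np.float64(6.14)) (array([508.89,  31.06,  25.  ]), np.float64(1.06))
bottom rim 26 (array([539.25,  -2.49,  25.  ]), np.float64(4.81)) (array([537.93,  -5.73,  25.  ]), np.float64(3.38))
```

It is threaded without any contact force, with the bottom at about 51 mm. Continuing down, slowing near the base.

Call:
send_rows(
  commands=[
    [[0,0,0],[0,0,-0.1],0.4],
    [[0,0,0],[0,0,-0.15],0.4],
    [[0,0,0],[0,0,-0.15],0.4],
    [[0,0,0],[0,0,-0.15],0.4],
    [[0,0,0],[0,0,-0.15],0.4],
    [[0,0,0],[0,0,-0.15],0.4],
    [[0,0,0],[0,0,-0.15],0.4],
    [[0,0,0],[0,0,-0.15],0.4],
    [[0,0,0],[0,0,-0.05],0.4],
    [[0,0,0],[0,0,0],0.4],
    [[0,0,0],[0,0,0],0.4],
  ],
)

```text
time_s: 18.42
tool_pos: [510.8, 32.0, -5.6]
tcp_rot: [1.0, -0.017, -0.0, 0.0]
ft_force: [-0.2, 0.7, -1.6]
opening: 54.0
finger_force: 40.0
```

Call:
send_rows(
  commands=[
    [[0,0,0],[0,0,-0.03],0.4],
    [[0,0,0],[0,0,-0.03],0.4],
    [[0,0,0],[0,0,0],0.4],
    [[0,0,0],[0,0,0],0.4],
  ],
)

```text
time_s: 18.75
tool_pos: [510.9, 32.0, -7.2]
tcp_rot: [1.0, -0.017, 0.0, 0.0]
ft_force: [0.5, -0.6, -1.8]
opening: 54.3
finger_force: 40.0
```

Call:
send_rows(
  commands=[
    [[0,0,0],[0,0,-0.03],0.4],
    [[0,0,0],[0,0,-0.03],0.4],
    [[0,0,0],[0,0,0],0.4],
    [[0,0,0],[0,0,0],0.4],
  ],
)

```text
time_s: 19.08
tool_pos: [510.7, 32.0, -9.1]
tcp_rot: [1.0, -0.017, -0.0, 0.0]
ft_force: [0.3, 0.0, -1.3]
opening: 54.2
finger_force: 40.0
```

Call:
send_rows(
  commands=[
    [[0,0,0],[0,0,-0.03],0.4],
    [[0,0,0],[0,0,-0.02],0.4],
    [[0,0,0],[0,0,0],0.4],
    [[0,0,0],[0,0,0],0.4],
  ],
)

```text
time_s: 19.42
tool_pos: [510.7, 32.0, -10.7]
tcp_rot: [1.0, -0.017, -0.0, 0.0]
ft_force: [-0.8, -0.9, -2.4]
opening: 54.1
finger_force: 40.0
```

Call:
send_rows(
  commands=[
    [[0,0,0],[0,0,-0.03],0.4],
    [[0,0,0],[0,0,0],0.4],
    [[0,0,0],[0,0,0],0.4],
  ],
)

```text
time_s: 19.67
tool_pos: [510.7, 32.1, -11.5]
tcp_rot: [1.0, -0.017, -0.0, 0.0]
ft_force: [0.2, -0.2, -1.5]
opening: 54.2
finger_force: 40.0
```

Call:
send_rows(
  commands=[
    [[0,0,0],[0,0,-0.03],0.4],
    [[0,0,0],[0,0,0],0.4],
    [[0,0,0],[0,0,0],0.4],
  ],
)

```text
time_s: 19.92
tool_pos: [510.9, 32.0, -11.8]
tcp_rot: [1.0, -0.017, 0.0, 0.0]
ft_force: [-2.5, -0.3, 5.2]
opening: 54.6
finger_force: 40.0
```

```bash
python3 m4.py | head -3
```

```text
[510.88  32.   -11.78] [ 9.999e-01 -1.700e-02  1.000e-04  1.000e-04] 20.0167 [-3.04  0.16  6.11]
top z 54.94410833046493
top outer (array([512.94,  32.86,  22.7 ]), np.float64(4.67)) (array([509.66,  30.64,  27.12]), np.float64(0.85))
```

Seated, with about 6 N of contact and the top at 55 mm. Releasing, then backing straight up.

Call:
send_rows(
  commands=[
    [[0,0,0],[0,0,0.02],0.6],
    [[0,0,0],[0,0,0],0.65],
    [[0,0,0],[0,0,0],0.75],
    [[0,0,0],[0,0,0],0.9],
    [[0,0,0],[0,0,0],0.9],
    [[0,0,0],[0,0,0.2],0.9],
    [[0,0,0],[0,0,0.4],0.9],
    [[0,0,0],[0,0,0.6],0.9],
    [[0,0,0],[0,0,0.8],0.9],
    [[0,0,0],[0,0,0.8],0.9],
    [[0,0,0],[0,0,0.8],0.9],
    [[0,0,0],[0,0,0.8],0.9],
  ],
)

```text
time_s: 21.02
tool_pos: [510.7, 32.0, 121.8]
tcp_rot: [1.0, -0.017, 0.0, 0.0]
ft_force: [0.4, -0.5, -0.7]
opening: 84.5
finger_force: 0.0
```

Call:
send_rows(
  commands=[
    [[0,0,0],[-0.4,-0.4,0.5],0.9],
    [[0,0,0],[-0.6,-0.6,0.2],0.9],
    [[0,0,0],[-0.6,-0.6,0],0.9],
    [[0,0,0],[-0.6,-0.6,0],0.9],
    [[0,0,0],[-0.3,-0.3,0],0.9],
    [[0,0,0],[0,0,0],0.9],
    [[0,0,0],[0,0,0],0.9],
  ],
)

```text
time_s: 21.6
tool_pos: [436.0, -43.2, 141.7]
tcp_rot: [1.0, -0.018, 0.001, 0.0]
ft_force: [-0.4, 0.4, 0.4]
opening: 84.3
finger_force: 0.0
```

Run:
```python
from h import *
f=snap('scene'); cv2.imwrite('pics/end.png',f['img'][:,:,::-1]); g=snap('top'); s=read_state(); print(s['time_s'],s['tool_pos'])
for f in (f,g):
    C=cloud(f); C[f['range_z']<=0]=0; hsv=cv2.cvtColor(f['img'],cv2.COLOR_RGB2HSV).astype(int); H,S=hsv[...,0],hsv[...,1]
    n=(abs(C[...,0]-510)<45)&(abs(C[...,1]-30)<45)&(H>100)&(H<128)&(S>110)&(C[...,2]>48)&(C[...,2]<66); t=C[n]
    if len(t)>20: print(len(t),np.median(t[:,2]),cv2.minEnclosingCircle(t[:,:2].astype(np.float32)),np.linalg.lstsq(np.c_[t[:,:2]-[510,30],np.ones(len(t))],t[:,2],rcond=None)[0])
```

```text
21.7 [436.49146614 -42.66541391 141.61473236]
367 54.98148535315863 ((509.32940673828125, 30.973064422607422), 28.476993560791016) [1.65335078e-03 1.53230739e-03 5.49011054e+01]
146 55.24609650986656 ((518.6614990234375, 46.67270278930664), 20.253890991210938) [-1.08008456e-02 -3.51495432e-02  5.59091681e+01]
```

View pics/end.png

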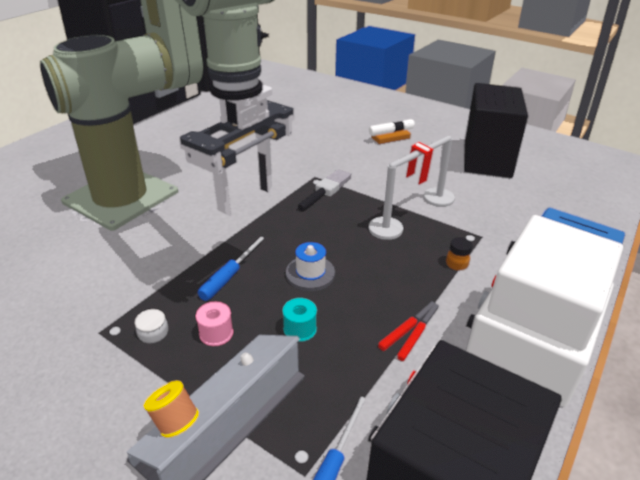

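The blue spool lies flat on the stand at (310,262), with its top level at 55 mm. The marker hangs on the bar at (420,160), everything else is in place, and the gripper is clear.

```bash
python3 -c "
from workcell import *
print(hand_in())"
```

```text
the job is handed in; nothing more can be done
None
```

I handed the job in at about 22 s: the last image shows the marker hanging released over the rail bar, the blue spool flat on the stand over the spindle, and nothing else visibly moved; no verdict came back, and I steered the spool grasp by the cameras because the true fingertips sat about 29 mm behind the reported TCP.

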